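# Slide a framed painted glass home under the leaf springs of a copy stage

### The arm

A 6-joint arm with a two-finger parallel gripper is mounted at the origin on the work surface. World frame = base frame: x ahead of the robot, y to its left, z up, the work surface at z = 0. Lengths are in mm, angles in rad, forces in N, time in s.
With the tool pointing down it reaches from about 400 to 925 mm from the base axis. Payload 12.5 kg.
Tool frame: the origin (TCP) lies at the very end of the fingers, on their centre line; the grasp point (between the pads) lies 19 mm behind it; z points along the fingers, y is the line along which they close (so a half turn about z gives the same grasp; the last joint's range is limited). The gripper opens to 95 mm and grips with 3 to 60 N. Pads are 20 mm wide; open, the fingers measure 119 mm over their backs; the gripper's body (75 mm by 180 mm) begins 59 mm behind the grasp point.
Start: joints at [-1.342, 0.491, 1.559, -0, 1.092, -0.106], TCP at [205.386, -590.308, 214.661] pointing down, gripper open.
Joint ranges: [-3.1, 3.1], [-0.84, 2.19], [0.05, 2.79], [-1.13, 4.28], [0.06, 2.93], [-2.69, 2.69]. Speed limits (rad/s): [2.22, 2.22, 2.79, 3.14, 3.14, 3.14].

### API

Orientations are given as [roll, pitch, yaw] about the fixed x, y, z axes, in that order (R = Rz(yaw) Ry(pitch) Rx(roll)).
In Python, from cell import state, imaging, env, spot_in, mark_of gives the robot as it stands. The module is installed in compiled form; this text tells all that it offers.
- The arm moves only by the tool step_arm, never from a script. Its argument "increments" is a list of rows, each an object with "slide": the shift along the tool's x, y, z in m, a list of three; "roll": the turn about the tool's z in rad. A call has 1 to 5 rows; each row is the pose to reach, as a shift and turn from the pose commanded when the call began, along the tool's axes at that moment; what a row does not reach only later rows make up. A row lasts 1/8 s, in which the tool goes at most 62.5 mm and 10.7 degrees, less where a joint would pass 70% of its speed; a pose out of reach is approached as far as the arm can. A call with a gripper value outside its range is refused whole. "fingers" is the opening, from 0 (shut) to 1 (fully open), set as the call begins (left out, the last holds). The fingers move at their own pace and stop on an object; the grip force is fixed at half the most. Time passes only in rows, so rows that repeat a pose let the fingers close. It gives the time, the measured TCP pose, the force, the opening and the grip force at its end, in the units of the state.
- state(): the state, without advancing time (a new reading comes with each control period).
- imaging.read_camera(name): name is "side" or "top" or "wrist"; returns a dict with "color" (400x640x3 uint8, red, green, blue), "z_map" (400x640 float32, mm along the optical axis (not along the pixel's ray), 0 where there is no reading), "intrinsics" (3x3 intrinsics, pixels), "camera_from_world" (4x4, takes a point from world to camera coordinates). Camera axes: x right, y up, looking along -z (the intrinsics and any distortion apply to the point x, -y, -z); pixel columns grow to the right and rows downward; lengths in mm; the calibration is good to about 2 mm. A picture is of the moment at which its call begins.
- env.job_done(): hands the job in; it is judged then, once.
Trained networks look in the newest picture that a camera, given by its name, has taken for a name from the list of things; names that differ only in an ending like _2 or _b are one class to them, and where a whole thing is asked for, a point or a joint stands for the part that bears it (a point fixed in the world has none). Each returns a list of dicts, best first, with "confidence" (0 to 1); they miss things now and then, are a little off and sometimes report something else, mostly with a low value. They report only what shows in the picture. A call takes as long as a camera call.
- spot_in(camera, target): "bbox" ([left, top, right, bottom] in pixels, round what is visible of it).
- mark_of(camera, target): "uv" ([column, row] in pixels: a listed point, or the origin of a listed thing).
The state is a dict: "t": time; "joints": joint angles; "qvel": joint speeds; "tau": joint torques, N m; "eef_pos": TCP position; "tcp_rot": TCP orientation; "ft_force": force on the tool from outside, world axes, zero at the start; "moment": the same for the moment, N m; "opening": opening from 0.0 (shut) to 1.0 (fully open); "grip_force": force on a finger pad.
Only numpy, scipy, OpenCV 4.12 (cv2) and the standard library are available. Lean on these libraries where they do the work, as an engineer would, in place of code of your own. Each camera call takes 0.05 s, during which the arm holds its last target. There are 200 camera calls.

### The job

Load the framed glass slide that lies in the copy stage: press it down hard against the sprung white platen with the fingertips and, keeping it pressed down, slide it along its channel under the bridge and the two leaf springs until it is fully home against the end stop; then let go and move clear. Only press and push the slide, do not pinch it or lift it out of the channel, and leave the other things on the table alone.

Things in the scene. Friction and masses are not known exactly. Their poses are not given: they have to be found in the camera images.
- stage: Copy stage fixed to the table: grey base 214 x 150 x 8 mm and two aluminium side rails 203 x 14 mm, tops 25.5 mm above the table, inner faces 88 mm apart, open at the -x end. Origin: centre of the base's underside, on the table; +x runs along the channel towards bridge and end stop, +z up. A white sprung platen lies between the rails.
- bridge_edge (a point): Middle of the steel bridge bar's lower entry edge, in the stage frame at x = 59, y = 0, z = 25.5 mm. The bar lies across the rails, x = 59 to 73 mm, underside 25.5 mm and top 30.5 mm above the table.
- stop_face (a point): Middle of the end stop's face, in the stage frame x = 95, y = 0, z = 20 mm. The slide is home when its leading edge meets this face, its centre then at x = 45 mm in the stage frame.
- slide: Framed glass slide lying on the platen, 2 mm play to each rail, 8 to 35 mm short of the bridge. Black frame 100 (x, along the channel) x 84 x 8 mm, rims 9 mm wide, about 0.16 kg; pane 82 x 66 mm, its top recessed 2.5 mm (5.5 mm above the underside). Origin: centre of underside. Slides easily on platen and rails (friction about 0.12); pressing fingertips drag it along by friction (press 15 to 20 N).
- slide_front (a point): Middle of the slide's upper leading edge: 50 mm ahead of its centre, 8 mm above its underside. With the platen up it is 28 mm above the table, 2.5 mm too high for the bridge. Pressing on the rear half of the pane keeps the fingers clear of the bridge.
- platen (a joint): How far the platen (174 x 80 mm, stage x = -80 to 94 mm, top 20 mm above the table when up) is pressed down, m: 0 up, 0.005 bottom. It sinks straight, without tilting, on springs: pressing with about 5.5 N starts it, 10 N gives 2.5 mm, 14.5 N bottoms it. With the slide loaded and released: about 0.0024.
- leaf_left (a joint): Upward deflection of the left (stage +y) leaf spring, rad, 0 at rest. Steel strip 14 mm wide at stage y = 22 mm, rooted under the bridge, sloping down to a free tip at x = 90 mm, 22 mm above the table at rest. About 2.5 N at 0.14 rad, its value over a loaded slide.
- leaf_right (a joint): The same for the right leaf spring, at stage y = -22 mm.
- spare_frame: Bystander: an empty black slide frame without glass, 100 x 84 x 8 mm, lying flat left of the stage. Origin: centre of the underside.
- paint_jar: Bystander: closed paint jar, 44 mm diameter, 55 mm high, standing right of the stage. Origin: centre of the underside.
- loupe: Bystander: black loupe, 42 mm diameter, 40 mm high, standing right of the stage. Origin: centre of the underside.
- brush: Bystander: flat paint brush, 170 mm long, 42 mm wide, 20 mm high, lying on the table left of the spare frame. Origin: under its middle.

How it is judged (in metres and radians):
On the way:
1. the fingers hold the slide pressed down on the platen while its leading edge goes under the bridge (x of slide in the frame of stage between 0.012 and 0.04 m and contact force between the fingers and slide above 2 N and value of joint platen above 0.0015 m), for 0.05 s.
At the end, for the whole second after the job is handed in: The slide lies flat in its channel under the bridge, within 3 mm of the end stop and straight within 0.06 rad, held down by the bridge and both leaf springs (each bent up at least 0.07 rad, platen still down at least 1 mm), at rest (x of slide in the frame of stage between 0.042 and 0.047 m and y of slide in the frame of stage between -0.004 and 0.004 m and angle between the x axis of slide and the x axis of stage, either way round below 0.06 rad and z of slide in the frame of stage between 0.014 and 0.0195 m and value of joint each of leaf_left, leaf_right above 0.07 rad and value of joint platen above 0.001 m and linear speed of slide below 0.01 m/s); the robot touches nothing.
It fails at once if the slide is lifted off the platen (more than 8 mm above where it lay) (z of slide in the frame of stage above 0.028 m).
It fails at once if the slide is tipped (more than 0.15 rad) (angle between slide's own z axis and vertical above 0.15 rad).
It fails at once if a bystander is moved more than 20 mm (distance of any of spare_frame, paint_jar, loupe, brush from where it was at the start of the episode above 0.02 m).
It also fails if it takes over 38 s, if anything falls off the work surface, if the arm or the gripper's body presses on something with over 40 N, if the wrist force passes 120 N, or if a joint passes its speed limit or range.

## Working session

There is one attempt and no reset: what is moved stays moved. The work goes in short steps, Python scripts to look and compute and a tool call to move; the robot and the scene stay as the last step left them, time stands still between calls to the robot, and variables do not carry over. Pictures are saved under pics/ and viewed, at most 10 in all, crops included, and the job is handed in when it is done.

Besides the shell and the picture viewer there is one more tool, called after ">>>" as name(argument=value, ...), one argument or row to a line, values as JSON. step_arm: Moves the arm, as the interface text tells. Its arguments: {"type":"object","properties":{"increments":{"type":"array"},"fingers":{"type":"number"}},"required":["increments"]}

```bash
mkdir -p pics
cat > h.py <<'E'
import numpy as np, cv2
from cell import state, imaging, env, spot_in, mark_of
def cam(n):
    d=imaging.read_camera(n); return d
def pix2w(d,uv,z=None,depth=None):
    K=np.array(d["intrinsics"]);T=np.linalg.inv(np.array(d["camera_from_world"]))
    r=np.linalg.inv(K)@[uv[0],uv[1],1]; r=np.array([r[0],-r[1],-r[2]])
    o=T[:3,3]; v=T[:3,:3]@r
    s=depth if depth is not None else (z-o[2])/v[2]
    return o+s*v
def ray(d,uv):
    a=pix2w(d,uv,depth=0.);b=pix2w(d,uv,depth=1.);v=b-a;return a,v/np.linalg.norm(v)
def tri(rs):
    A=0;b=0
    for o,v in rs:
        P=np.eye(3)-np.outer(v,v);A=A+P;b=b+P@o
    return np.linalg.solve(A,b)
E
python3 - <<'E'
from h import *
s=state();print({k:np.round(s[k],3) for k in("t","eef_pos","tcp_rot","ft_force","opening")})
ims=[];D={}
for n in("side","top","wrist"):
    d=cam(n);D[n]=d;im=d["color"][:,:,::-1].copy()
    for t in("stage","bridge_edge","stop_face","slide","slide_front","spare_frame","paint_jar","loupe","brush"):
        m=mark_of(n,t)
        if m:
            u=m[0]["uv"];print(n,t,np.round(u,1),round(m[0]["confidence"],2))
            z={"bridge_edge":25.5,"stop_face":20,"slide":20,"slide_front":28}.get(t,0)
            print("   ",np.round(pix2w(d,u,z=z),1))
    cv2.imwrite(f"pics/{n}0.png",im)
E
```

```text
{'t': np.float64(0.0), 'eef_pos': array([ 205.321, -590.057,  214.042]), 'tcp_rot': array([-3.14 , -0.   ,  0.335]), 'ft_force': array([ 0.269, -0.833,  0.088]), 'opening': np.float64(1.003)}
side bridge_edge [332.9 187.1] 0.83
    [625.   27.3  25.5]
side stop_face [326.2 183.6] 0.7
    [652.1  21.2  20. ]
side slide [351.6 204.8] 0.83
    [549.5  49.1  20. ]
side slide_front [341.  193.9] 0.92
    [590.2  38.9  28. ]
side spare_frame [298.4 226.4] 0.87
    [620.1 174.6   0. ]
side paint_jar [405.1 184.3] 0.92
    [ 493.  -126.7    0. ]
side loupe [376.  177.3] 0.58
    [ 572.9 -104.7   -0. ]
side brush [245.6 238.2] 0.9
    [694.7 281.7   0. ]
top stage [340.7 208.1] 0.53
    [604.6  33.2   0. ]
top bridge_edge [341.5 201.1] 0.79
    [617.2  33.7  25.5]
top stop_face [348.8 181.5] 0.58
    [666.1  15.9  20. ]
top slide [335.2 230.4] 0.66
    [548.6  47.5  20. ]
top slide_front [342.3 210.6] 0.78
    [594.3  31.9  28. ]
top spare_frame [277.8 197.4] 0.98
    [627.3 185.    0. ]
top paint_jar [407.1 254.4] 0.62
    [ 497.  -125.2    0. ]
top loupe [403.8 217.8] 0.83
    [ 584.2 -119.6    0. ]
top brush [232.7 169.7] 0.76
    [693.3 296.7   0. ]
```

Run:
```python
import cv2
a=cv2.imread("pics/top0.png")[130:290,210:440];cv2.imwrite("pics/t1.png",cv2.resize(a,None,fx=3.4,fy=3.4,interpolation=cv2.INTER_CUBIC))
```

```text
(no output)
```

View pics/t1.png

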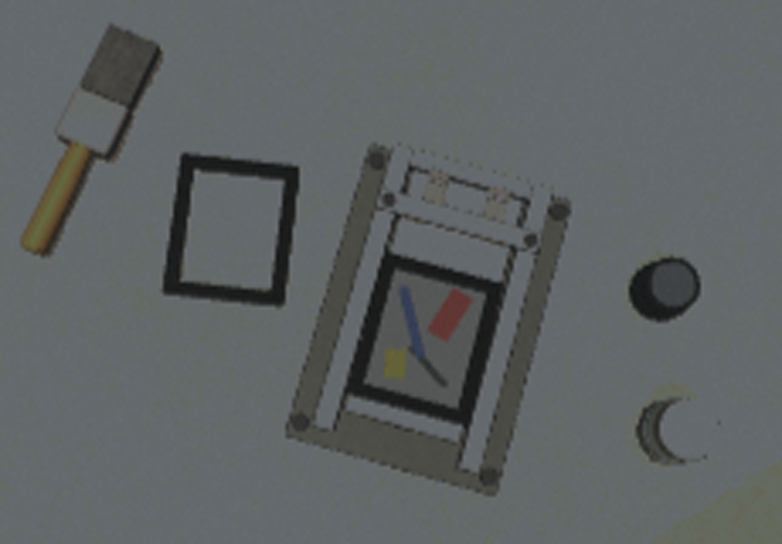

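View pics/side0.png

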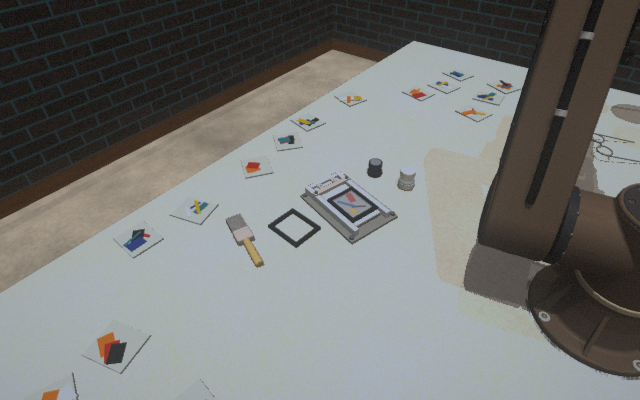

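Run:
```python
from h import *
d=cam("top");d2=cam("wrist")
cv2.imwrite("pics/x.png",d["color"][:,:,::-1])
def rect(c,z,lx,ly):
    w=[pix2w(d,[u/3.4+210,v/3.4+130],z=z) for u,v in c] # FL FR BR BL
    w=np.array(w)[:,:2];f=(w[0]+w[1])/2-(w[2]+w[3])/2;l=(w[0]+w[3])/2-(w[1]+w[2])/2
    print(np.round(w.mean(0),1),"yaw",np.arctan2(f[1],f[0]),np.arctan2(-l[0],l[1]),"len",np.linalg.norm(f),np.linalg.norm(l))
rect([(372,143),(570,200),(497,495),(287,435)],8,214,150)
rect([(390,255),(503,288),(465,425),(347,390)],28,100,84)
```

```text
[568.3  42.2] yaw -0.25427639984839917 -0.260585983808369 len 213.32973862187782 147.64312556880145
[549.5  47.7] yaw -0.2807410989592807 -0.2672587383442359 len 96.7185880186086 81.61732028862332
```

>>> step_arm(
  increments=[
    {"slide": [0.043, -0.0415, 0], "roll": 0},
    {"slide": [0.086, -0.083, 0], "roll": 0},
    {"slide": [0.129, -0.1245, 0], "roll": 0},
    {"slide": [0.172, -0.166, 0], "roll": -0.16},
    {"slide": [0.215, -0.208, 0], "roll": -0.32},
  ],
  fingers=0,
)

```text
t: 2.22
eef_pos: [340.7, -321.6, 214.8]
tcp_rot: [3.141, -0.0, 0.66]
ft_force: [0.1, -0.8, 0.2]
opening: 0.528
grip_force: 0.0
```

>>> step_arm(
  increments=[
    {"slide": [0.054, -0.026, 0], "roll": -0.13},
    {"slide": [0.108, -0.052, 0], "roll": -0.26},
    {"slide": [0.162, -0.078, 0], "roll": -0.39},
    {"slide": [0.216, -0.104, 0], "roll": -0.52},
    {"slide": [0.27, -0.13, 0], "roll": -0.658},
  ],
)

```text
t: 2.85
eef_pos: [475.8, -53.8, 214.9]
tcp_rot: [3.141, 0.0, 1.317]
ft_force: [1.1, -1.0, 0.2]
opening: 0.023
grip_force: 0.0
```

>>> step_arm(
  increments=[
    {"slide": [0.058, 0.013, 0], "roll": 0},
    {"slide": [0.117, 0.026, 0], "roll": 0},
    {"slide": [0.117, 0.026, 0], "roll": 0},
  ],
)

```text
t: 3.22
eef_pos: [531.1, 54.0, 214.4]
tcp_rot: [3.141, -0.0, 1.317]
ft_force: [-0.3, -1.2, -0.3]
opening: 0.005
grip_force: 0.0
```

Run:
```python
from h import *
s=state();print(np.round(s["eef_pos"],1),np.round(s["tcp_rot"],4),s["ft_force"])
d=cam("wrist");cv2.imwrite("pics/w1.png",d["color"][:,:,::-1])
print(np.round(np.linalg.inv(d["camera_from_world"])[:3,3],1))
for t,z in(("bridge_edge",25.5),("stop_face",20),("slide",20),("slide_front",28),("stage",0)):
    for m in mark_of("wrist",t)[:1]: print(t,np.round(m["uv"],1),m["confidence"],np.round(pix2w(d,m["uv"],z=z),1))
```

```text
[531.1  54.  214.4] [ 3.1413e+00 -3.0000e-04  1.3172e+00] [-0.31459294 -1.20950608 -0.28009132]
[551.1 128.1 384. ]
bridge_edge [404.9 181.2] 0.91 [627.9  28.4  25.5]
stop_face [430.3 176.4] 0.63 [660.2  24.9  20. ]
slide [341.  180.7] 0.7 [553.3  47.2  20. ]
slide_front [382.  183.3] 0.75 [600.2  33.4  28. ]
```

View pics/w1.png

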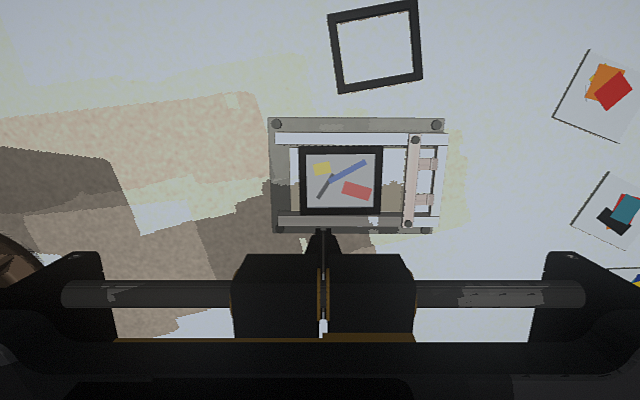

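Run:
```python
from h import *
d=cam("wrist")
c=[pix2w(d,p,z=28)[:2] for p in((382.5,146),(382.5,214.5),(299.5,214.5),(299.5,146))]
w=np.array(c);f=(w[0]+w[1])/2-(w[2]+w[3])/2;l=(w[0]+w[3])/2-(w[1]+w[2])/2
print("slide",w.mean(0),np.arctan2(f[1],f[0]),np.arctan2(-l[0],l[1]),np.linalg.norm(f),np.linalg.norm(l))
Z=d["z_map"]
for nm,p in(("pane",(350,205)),("pane2",(330,190)),("rim",(340,150)),("rimb",(303,180)),("railL",(340,139)),("platen",(395,170)),("bridge",(411,180)),("table",(200,60))):
    print(nm,np.round(pix2w(d,p,depth=float(np.median(Z[p[1]-1:p[1]+2,p[0]-1:p[0]+2]))),1))
# triangulated heights from top + wrist marks
t=cam("top")
for n in("slide_front","bridge_edge","slide"):
    a=mark_of("top",n);b=mark_of("wrist",n)
    if a and b: print(n,np.round(tri([ray(t,a[0]["uv"]),ray(d,b[0]["uv"])]),1))
# bridge entry edge & rail inner edges
for nm,p,z in(("bridge entry mid",(405.5,181),25.5),("railL inner",(340,145.5),25.5),("base L far",(268,118),8),("base R far",(446,118),8)):
    print(nm,np.round(pix2w(d,p,z=z),1))
```

```text
slide [551.69672353  43.63025502] -0.26044184620773864 -0.24395975729798988 99.73914566691502 83.97412869065973
pane [555.2  11.8  27.5]
pane2 [536.1  36.   25.4]
rim [559.7  79.9  25.6]
rimb [508.   56.9  27.5]
railL [562.7  92.2  25.2]
platen [618.7  38.5  19.5]
bridge [632.7  24.3  30.4]
table [427.7 220.   -0.6]
bridge entry mid [627.2  23.4  25.5]
railL inner [560.9  85.   25.5]
base L far [485.9 136.9   8. ]
base R far [692.2  82.    8. ]
```

>>> step_arm(
  increments=[
    {"slide": [-0.004, 0, 0.055], "roll": 0},
    {"slide": [-0.004, 0, 0.11], "roll": 0},
    {"slide": [-0.004, 0, 0.16], "roll": 0},
    {"slide": [-0.004, 0, 0.18], "roll": 0},
    {"slide": [-0.004, 0, 0.18], "roll": 0},
  ],
)

```text
t: 4.55
eef_pos: [528.4, 46.9, 33.4]
tcp_rot: [-3.139, 0.001, 1.313]
ft_force: [0.2, 0.1, 0.4]
opening: 0.007
grip_force: 0.0
```

>>> step_arm(
  increments=[
    {"slide": [0, 0, 0.004], "roll": 0},
    {"slide": [0, 0, 0.008], "roll": 0},
    {"slide": [0, 0, 0.01], "roll": 0},
    {"slide": [0, 0, 0.01], "roll": 0},
  ],
)

```text
t: 5.05
eef_pos: [529.4, 47.0, 25.2]
tcp_rot: [3.14, -0.0, 1.313]
ft_force: [0.2, 0.5, 6.4]
opening: 0.008
grip_force: 3.1
```

>>> step_arm(
  increments=[
    {"slide": [0, 0, 0.002], "roll": 0},
    {"slide": [0, 0, 0.004], "roll": 0},
    {"slide": [0, 0, 0.005], "roll": 0},
    {"slide": [0, 0, 0.005], "roll": 0},
  ],
)

```text
t: 5.55
eef_pos: [529.8, 46.9, 20.9]
tcp_rot: [3.139, -0.0, 1.313]
ft_force: [-0.9, 0.3, 13.7]
opening: 0.004
grip_force: 7.0
```

>>> step_arm(
  increments=[
    {"slide": [0, 0, 0.001], "roll": 0},
    {"slide": [0, 0, 0.0015], "roll": 0},
    {"slide": [0, 0, 0.0015], "roll": 0},
  ],
)

```text
t: 5.92
eef_pos: [530.5, 46.9, 20.5]
tcp_rot: [3.137, -0.001, 1.313]
ft_force: [-2.6, -0.1, 26.6]
opening: 0.005
grip_force: 13.7
```

>>> step_arm(
  increments=[
    {"slide": [0, 0, -0.0006], "roll": 0},
    {"slide": [0, 0.003, -0.0006], "roll": 0},
    {"slide": [0, 0.007, -0.0006], "roll": 0},
    {"slide": [0, 0.011, -0.0006], "roll": 0},
    {"slide": [0, 0.015, -0.0006], "roll": 0},
  ],
)

```text
t: 6.55
eef_pos: [544.8, 43.1, 20.7]
tcp_rot: [3.138, -0.001, 1.313]
ft_force: [-2.6, 0.7, 20.7]
opening: 0.005
grip_force: 10.1
```

Run:
```python
from h import *
d=cam("wrist");im=d["color"][:,:,::-1]
cv2.imwrite("pics/w2.png",cv2.resize(im[60:300,200:480],None,fx=2.4,fy=2.4))
for n in("slide","slide_front","bridge_edge"):
    for m in mark_of("wrist",n)[:1]: print(n,np.round(m["uv"],1),m["confidence"],np.round(pix2w(d,m["uv"],z={"slide":15,"slide_front":23}.get(n,25.5)),1))
```

```text
slide [357.6 229.2] 0.8 [568.6  45.8  15. ]
slide_front [440.1 238.4] 0.61 [614.7  30.7  23. ]
bridge_edge [461.6 240.9] 0.57 [626.   27.2  25.5]
```

View pics/w2.png

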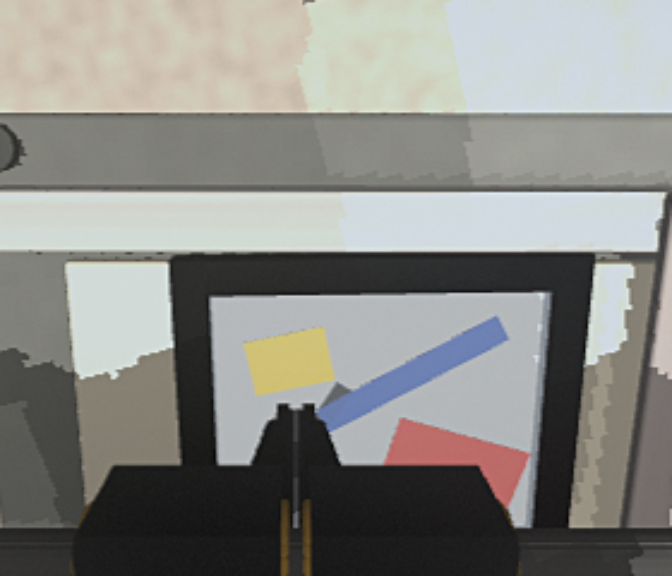

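>>> step_arm(
  increments=[
    {"slide": [0, 0.004, 0], "roll": 0},
    {"slide": [0, 0.008, 0], "roll": 0},
    {"slide": [0, 0.012, 0], "roll": 0},
    {"slide": [0, 0.016, 0], "roll": 0},
    {"slide": [0, 0.02, 0], "roll": 0},
  ],
)

```text
t: 7.38
eef_pos: [564.2, 38.0, 20.7]
tcp_rot: [3.138, -0.001, 1.313]
ft_force: [-0.6, 1.0, 19.5]
opening: 0.004
grip_force: 9.5
```

>>> step_arm(
  increments=[
    {"slide": [0, 0.004, 0], "roll": 0},
    {"slide": [0, 0.008, 0], "roll": 0},
    {"slide": [0, 0.012, 0], "roll": 0},
    {"slide": [0, 0.014, 0], "roll": 0},
  ],
)

```text
t: 7.88
eef_pos: [577.8, 34.4, 20.7]
tcp_rot: [3.138, -0.001, 1.313]
ft_force: [-1.9, 1.5, 18.1]
opening: 0.004
grip_force: 9.2
```

Run:
```python
from h import *
d=cam("wrist");im=d["color"][:,:,::-1]
cv2.imwrite("pics/w3.png",cv2.resize(im[60:300,200:480],None,fx=2.4,fy=2.4))
print(state()["ft_force"])
```

```text
[-1.95615787  0.77432085 18.44085426]
```

View pics/w3.png

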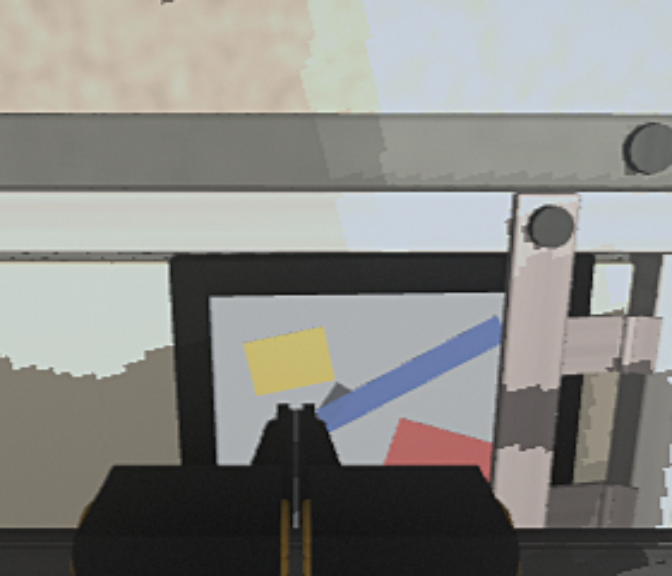

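>>> step_arm(
  increments=[
    {"slide": [0, 0.003, 0.0003], "roll": 0},
    {"slide": [0, 0.006, 0.0003], "roll": 0},
    {"slide": [0, 0.008, 0.0003], "roll": 0},
    {"slide": [0, 0.008, 0.0003], "roll": 0},
  ],
)

```text
t: 8.43
eef_pos: [585.7, 32.4, 20.7]
tcp_rot: [3.137, -0.001, 1.313]
ft_force: [-2.5, -0.1, 20.1]
opening: 0.004
grip_force: 10.0
```

>>> step_arm(
  increments=[
    {"slide": [0, 0.001, 0], "roll": 0},
    {"slide": [0, 0.002, 0], "roll": 0},
    {"slide": [0, 0.003, 0], "roll": 0},
  ],
)

```text
t: 8.8
eef_pos: [588.3, 31.6, 20.7]
tcp_rot: [3.138, -0.001, 1.313]
ft_force: [-3.7, 1.3, 19.8]
opening: 0.004
grip_force: 10.2
```

>>> step_arm(
  increments=[
    {"slide": [0, 0.001, 0], "roll": 0},
    {"slide": [0, 0.002, 0], "roll": 0},
    {"slide": [0, 0.002, 0], "roll": 0},
  ],
)

```text
t: 9.18
eef_pos: [590.3, 31.1, 20.7]
tcp_rot: [3.138, -0.001, 1.313]
ft_force: [-3.4, 0.3, 20.8]
opening: 0.004
grip_force: 10.0
```

>>> step_arm(
  increments=[
    {"slide": [0, 0.001, 0], "roll": 0},
    {"slide": [0, 0.002, 0], "roll": 0},
    {"slide": [0, 0.002, 0], "roll": 0},
  ],
)

```text
t: 9.55
eef_pos: [591.5, 30.9, 20.7]
tcp_rot: [3.139, -0.001, 1.313]
ft_force: [-5.4, 2.0, 22.9]
opening: 0.005
grip_force: 11.2
```

Run:
```python
from h import *
d=cam("wrist");im=d["color"][:,:,::-1]
cv2.imwrite("pics/w4.png",cv2.resize(im[60:300,220:500],None,fx=2.4,fy=2.4))
```

```text
(no output)
```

View pics/w4.png

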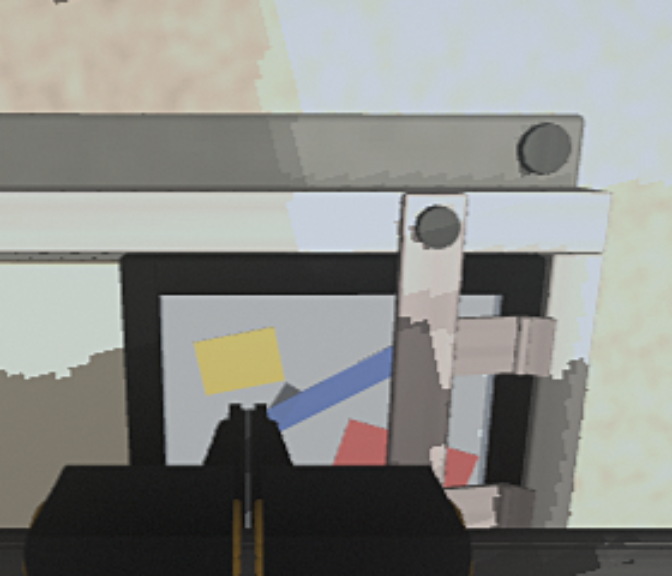

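>>> step_arm(
  increments=[
    {"slide": [0, 0.001, 0], "roll": 0},
    {"slide": [0, 0.002, 0], "roll": 0},
    {"slide": [0, 0.002, 0], "roll": 0},
  ],
)

```text
t: 9.98
eef_pos: [593.2, 30.4, 20.7]
tcp_rot: [3.14, -0.001, 1.313]
ft_force: [-6.0, 2.4, 22.7]
opening: 0.006
grip_force: 11.6
```

>>> step_arm(
  increments=[
    {"slide": [0, 0, -0.003], "roll": 0},
    {"slide": [0, 0, -0.01], "roll": 0},
    {"slide": [0, 0, -0.04], "roll": 0},
    {"slide": [0, 0, -0.09], "roll": 0},
    {"slide": [0, 0, -0.15], "roll": 0},
  ],
)

```text
t: 10.6
eef_pos: [592.3, 30.1, 169.5]
tcp_rot: [-3.14, 0.0, 1.313]
ft_force: [0.1, 0.3, -0.3]
opening: 0.006
grip_force: 0.0
```

Run:
```python
from h import *
print(state()["eef_pos"],state()["ft_force"])
d=cam("wrist");im=d["color"][:,:,::-1]
cv2.imwrite("pics/w5.png",cv2.resize(im[80:260,230:470],None,fx=3.3,fy=3.3,interpolation=cv2.INTER_CUBIC))
```

```text
[592.34050612  30.06645569 169.51897299] [ 0.14989115  0.30528749 -0.26572197]
```

View pics/w5.png

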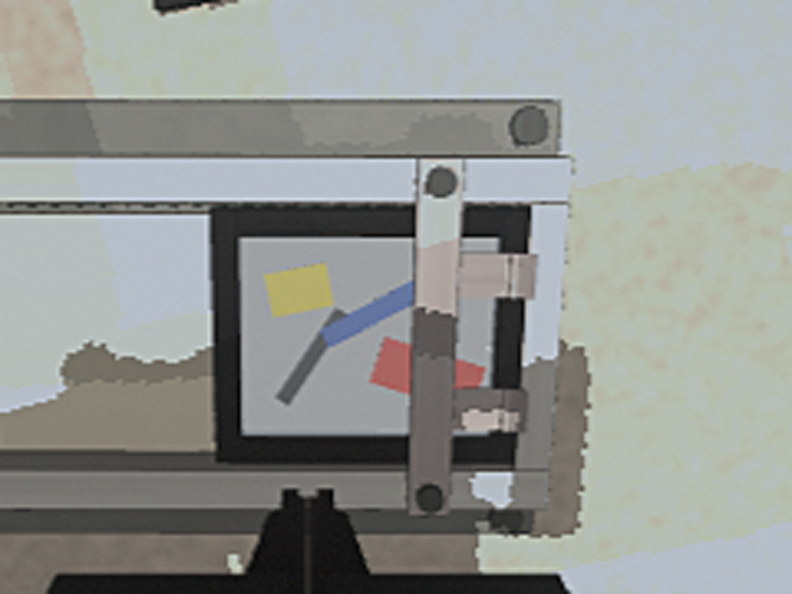

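```bash
python3 -c "
from h import *
print(env.job_done())"
```

```text
the job is handed in; nothing more can be done
None
```

The slide is pressed in under the bridge and both leaf springs, and the last wrist picture shows it flush against the end stop. The arm lifted clear and the job is handed in, but no verdict came back.

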